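# Back off the ratchet follower and restock the jar rack

### The job

Get the jar rack ready for the delivery: flip the follower's ratchet pawl off, push the follower all the way back to its stop and leave it there with the pawl off. Then, from the three jars on the counter, take the one that matches the jars in the rack and set it down upright, without dropping it, in the lane between the row and the follower. Leave the other things on the counter where they are.

Things in the scene. Friction and masses are not known exactly. Their poses are not given: they have to be found in the camera images.
- rack: grey steel jar rack fixed to the counter, 320 long x 70 wide, an open lane with side walls up to 46. Origin: centre of its underside. Its y axis runs along the lane, its x across it, away from the robot. Two jars stand in a row at the -y end, ending at about y = -49. A toothed steel bar (tooth tops at height 48, pitch 12) runs along the far side at x = +52; the follower slides on it
- lane_free (a point): point on the lane's floor (6 above the counter), on its centre line, in the middle of the space between the row and the follower once the follower is fully back (that space is rack y -49 to +86). The lane is 62 wide inside
- follower (a joint): position of the follower in m along the rack's +y, from 0 (near the row) to 0.130 (back at its stop). It is an upright aluminium plate, 58 wide x 5 thick, height 9 to 145, across the lane; its face to the row is at rack y = -44 mm + this value. Slides against 2 to 3 N and stays where left. With the pawl on it moves only toward the row and locks within 12 mm when pushed back
- plate_top (a point): middle of the top edge (height 145) of the follower plate's face that looks to the row (rack -y). The tops of the row's jars are at height 98, so 47 mm of plate stands clear above them to push on
- pawl (a joint): angle of the pawl in rad: about 0 to 0.2 on (nose on the teeth), 1.2 off, against its stop. A bell crank on the follower's carriage, pivot at rack x +52, height 66: nose pointing back (+y) and down to the teeth, thumb lever upright, leaning 15 degrees back. Pushing the lever's top toward the row (-y) lifts the nose; past about 0.5 rad it falls over to the stop by itself and stays off
- pawl_pad (a point): centre of the black thumb pad at the end of the pawl's thumb lever, 66 mm from the pivot; pad 26 wide (rack x), 26 along the lever, 8 thick. At the start about 130 above the counter and 39 mm behind (+y of) the plate's face, free air on its +y side. Pushing it takes under 1 N. With the pawl off it lies over toward the row, about 31 mm in front of the plate's face, height 105
- row1_mid (a point): centre (half-way up) of the first jar in the rack: white, round, straight-sided with a ribbed screw cap of the same width, 50 diameter, 92 tall. Stays in the rack
- row2_mid (a point): centre of the second jar in the rack, the same kind, the one next to the follower. Stays in the rack
- jar_tall_mid (a point): centre (half-way up) of a white jar standing on the counter, 50 diameter, 92 tall, the same kind as those in the rack; about 0.11 kg
- jar_squat_mid (a point): centre of a white squat jar standing on the counter, 62 diameter, 62 tall
- jar_slim_mid (a point): centre of a white slim jar standing on the counter, 38 diameter, 78 tall
- bundle: bundle of brown paper packets with a white paper band, 80 x 130 x 50 tall, lying on the counter to the right of the rack; origin at the centre of its underside
- dish: red plastic cup, 100 across the rim, 55 tall, standing on the counter to the left of the rack; origin at the centre of its underside
Mind the look-alikes: they are no part of the job. What is shaped like the part that bears jar_tall_mid but green is not meant.

How it is judged:
On the way, in this order (a step that is already met when the one before it is completed fails the run):
1. the pawl is flipped off while the follower is still up by the row (value of joint pawl above 0.9 rad and value of joint follower below 0.04 m), for 0.2 s.
2. the follower is pushed fully back with the pawl off (value of joint pawl above 0.9 rad and value of joint follower above 0.118 m), for 0.2 s.
At the end, for the whole second after the job is handed in: Pawl off (over 0.9 rad), follower at rest within 12 mm of its rear stop; the tall jar upright (0.1 rad) on the lane floor between row and follower; the two row jars upright in the rack, moved under 30 mm; squat jar, slim jar, bundle and cup moved under 30 mm (all of step 2 and x of jar_tall_mid in the frame of rack between -0.012 and 0.012 m and y of jar_tall_mid in the frame of rack between -0.035 and 0.068 m and z of jar_tall_mid in the frame of rack between 0.047 and 0.057 m and angle between each of jar_tall_mid, row1_mid, row2_mid's own z axis and vertical below 0.1 rad and velocity of joint follower between -0.01 and 0.01 m/s and distance of each of row1_mid, row2_mid, jar_squat_mid, jar_slim_mid, bundle, dish from where it was at the start of the episode below 0.03 m); the robot touches nothing.
It fails at once if the matching jar is dropped: let go over the lane with its foot more than 14 mm above the lane's floor (contact force between jar_tall and the fingers below 0.1 N and z of jar_tall_mid in the frame of rack above 0.066 m and x of jar_tall_mid in the frame of rack between -0.035 and 0.035 m and y of jar_tall_mid in the frame of rack between -0.06 and 0.1 m).
It fails at once if a jar of the row is knocked over (angle between any of row1_mid, row2_mid's own z axis and vertical above 0.6 rad).
It fails at once if another thing on the counter is knocked over or shoved more than 50 mm (distance of any of jar_squat_mid, jar_slim_mid, bundle, dish from where it was at the start of the episode above 0.05 m or angle between any of jar_squat_mid, jar_slim_mid's own z axis and vertical above 0.6 rad).
It also fails if it takes over 56 s, if anything falls off the work surface, if the arm or the gripper's body presses on something with over 40 N, if the wrist force passes 120 N, or if a joint passes its speed limit or range.

### The arm

A 6-joint arm with a two-finger parallel gripper is mounted at the origin on the work surface. World frame = base frame: x ahead of the robot, y to its left, z up, the work surface at z = 0. Lengths are in m, angles in rad, forces in N, time in s.
With the tool pointing down it reaches from about 0.375 to 0.9 m from the base axis. Payload 3.1 kg.
Tool frame: the origin (TCP) lies at the centre of the arm's flange, where the gripper is bolted on; the fingertips stand tip_reach ahead of it and the grasp point (between the pads) lies 164 mm ahead of it (tip_reach is the distance from the TCP to the fingertips, in m); z points along the fingers, y is the direction in which the jaws open and shut (so a half turn about z gives the same grasp; the last joint's range is limited). The gripper opens to 87 mm and grips with 3 to 60 N. Pads are 19 mm wide; open, the fingers measure 117 mm over their backs; the gripper's body (75 mm by 190 mm) begins 51 mm behind the grasp point.
Start: joints at [-1.405, 0.527, 1.433, -0, 1.181, -0.178], TCP at [0.211, -0.588, 0.405] pointing down, gripper open.
Joint ranges: [-3.08, 3.08], [-0.75, 2.2], [0.22, 2.44], [-1.43, 4.57], [0, 2.65], [-2.85, 2.85]. Speed limits (rad/s): [2.79, 2.79, 3.14, 3.14, 3.14, 3.14].

### API

Orientations are given as a unit quaternion [x, y, z, w].
In Python, from rig import get_obs, camera, hand_in, tip_reach gives the robot as it stands. The module is installed in compiled form; this text tells all that it offers.
- The arm moves only by the tool servo_tool, never from a script. Its argument "steps" is one flat list of numbers, 5 for each row, row after row: the finger opening in m, from 0 to 0.087, then the shift along the tool's x, y, z in m, then the turn about the tool's z in rad. A call has 1 to 12 rows; each row is the pose to reach, as a shift and turn from the pose commanded when the call began, along the tool's axes at that moment; what a row does not reach only later rows make up. A row lasts 1/8 s, in which the tool goes at most 62.5 mm and 10.7 degrees, less where a joint would pass 70% of its speed; a pose out of reach is approached as far as the arm can. A call with a gripper value outside its range is refused whole. The fingers move at their own pace and stop on an object; "force" is the grip in N (left out, the last holds). Time passes only in rows, so rows that repeat a pose let the fingers close. It gives the time, the measured TCP pose, the force and the opening at its end, in the units of the state.
- get_obs(): the state, without advancing time (a new reading comes with each control period).
- camera(name): name is "scene" or "top"; returns a dict with "pixels" (400x640x3 uint8, blue, green, red), "vertical_fov" (degrees; the focal length in pixels is half the picture's height over the tangent of half this angle, whatever the lens; pixels are square), "cx", "cy" (the principal point, pixels), "T" (4x4, takes a point from camera to world coordinates). Camera axes: x right, y up, looking along -z (the intrinsics and any distortion apply to the point x, -y, -z); pixel columns grow to the right and rows downward; lengths in m; the calibration is good to about 2 mm. A picture is of the moment at which its call begins. There is no depth.
- hand_in(): hands the job in, once; it reports no verdict.
The state is a dict: "time": time; "q": joint angles; "joint_velocities": joint speeds; "joint_torque": joint torques, N m; "position": TCP position; "tool_rot": TCP orientation; "ft_force": force on the tool from outside, world axes, zero at the start; "moment": the same for the moment, N m; "grip_width": finger opening in m.
Only numpy, scipy, OpenCV 4.12 (cv2) and the standard library are available. Lean on these libraries where they do the work, as an engineer would, in place of code of your own. Each camera call takes 0.05 s, during which the arm holds its last target.

## Working session

There is one attempt and no reset: what is moved stays moved. The work goes in short steps, Python scripts to look and compute and a tool call to move; the robot and the scene stay as the last step left them, time stands still between calls to the robot, and variables do not carry over. Pictures are saved under pics/ and viewed, and the job is handed in when it is done.

Besides the shell and the picture viewer there is one more tool, called after "Emit:" as name(argument=value, ...), one argument or row to a line, values as JSON. servo_tool: Moves the arm, as the interface text tells. Its arguments: {"type":"object","properties":{"steps":{"type":"array"},"force":{"type":"number"}},"required":["steps"]}

```bash
mkdir -p pics
python3 - <<'E'
from rig import get_obs,camera,tip_reach
import cv2,json,pickle
o=get_obs();print(o['time'],o['position'],o['tool_rot'],o['grip_width'],tip_reach)
for n in("scene","top"):
    c=camera(n);cv2.imwrite(f"pics/{n}0.png",c["pixels"]);pickle.dump(c,open(f"{n}0.pkl","wb"))
    print({k:v for k,v in c.items() if k!="pixels"})
E
```

```text
0.0 [ 0.21121824 -0.5878701   0.40375029] [ 9.85175346e-01  1.71546818e-01  2.74203398e-06 -1.10740678e-03] 0.08672452125009636 0.1822
{'vertical_fov': 46.218941084570176, 'cx': 319.54221841532984, 'cy': 197.2822325023175, 'T': array([[-0.73752628, -0.41795382,  0.53044283,  1.27454642],
       [ 0.67519457, -0.44132702,  0.59105224,  0.82048859],
       [-0.01293378,  0.79406868,  0.60769043,  0.99050443],
       [ 0.        ,  0.        ,  0.        ,  1.        ]])}
{'vertical_fov': 52.87092124544559, 'cx': 320.44524928799007, 'cy': 202.26953669136512, 'T': array([[-5.16818576e-03,  9.98146101e-01, -6.06436377e-02,
         4.61622984e-01],
       [-9.99788363e-01, -3.95003377e-03,  2.01897713e-02,
        -8.54106547e-04],
       [ 1.99127971e-02,  6.07351478e-02,  9.97955271e-01,
         1.13517580e+00],
       [ 0.00000000e+00,  0.00000000e+00,  0.00000000e+00,
         1.00000000e+00]])}
```

View pics/scene0.png

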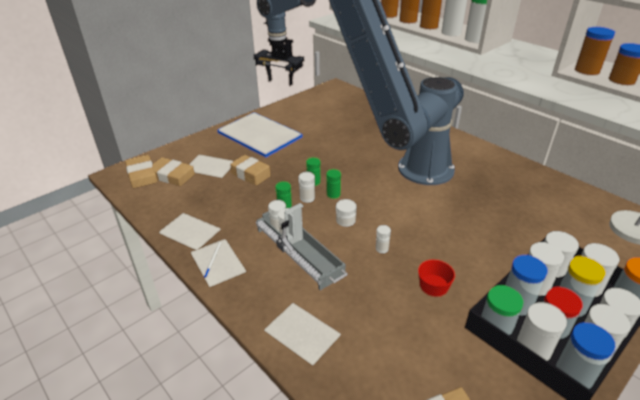

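View pics/top0.png

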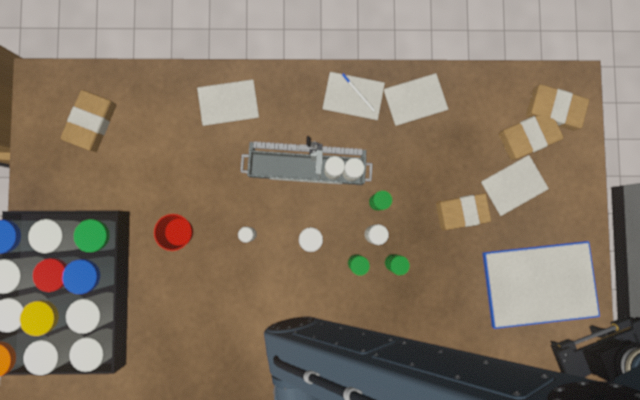

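The top view shows the rack at about (308,165) with its row at the right end, which is -y. Candidates for the jar are white (376,235), white squat (311,240), white slim (245,235) and green decoys at (381,200), (359,265) and (399,265). By the description it is the white one at (376,235). I'll check that in a close crop.

Run:
```python
import cv2,pickle,numpy as np
t=cv2.imread("pics/top0.png");s=cv2.imread("pics/scene0.png")
cv2.imwrite("pics/topc.png",cv2.resize(t[130:280,220:420],None,fx=4,fy=4,interpolation=cv2.INTER_CUBIC))
cv2.imwrite("pics/scenec.png",cv2.resize(s[150:290,220:420],None,fx=4,fy=4,interpolation=cv2.INTER_CUBIC))
```

```text
(no output)
```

View pics/topc.png

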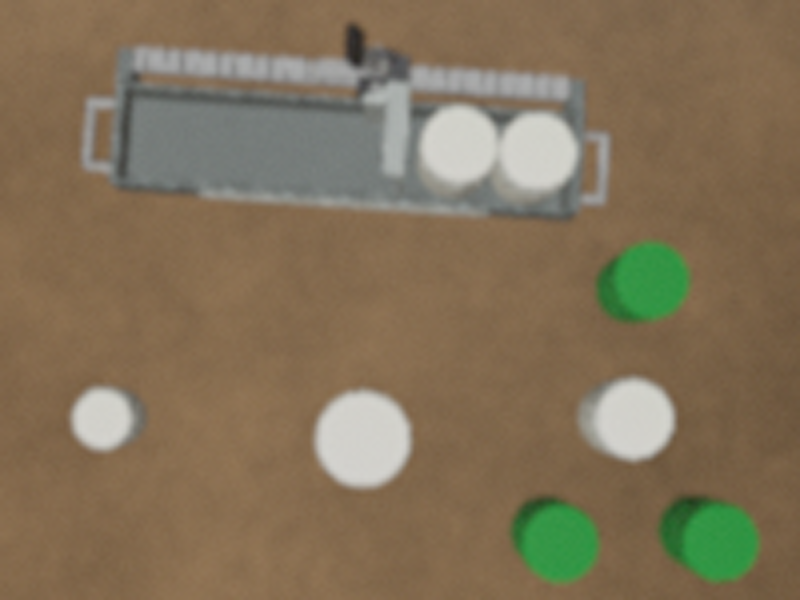

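View pics/scenec.png

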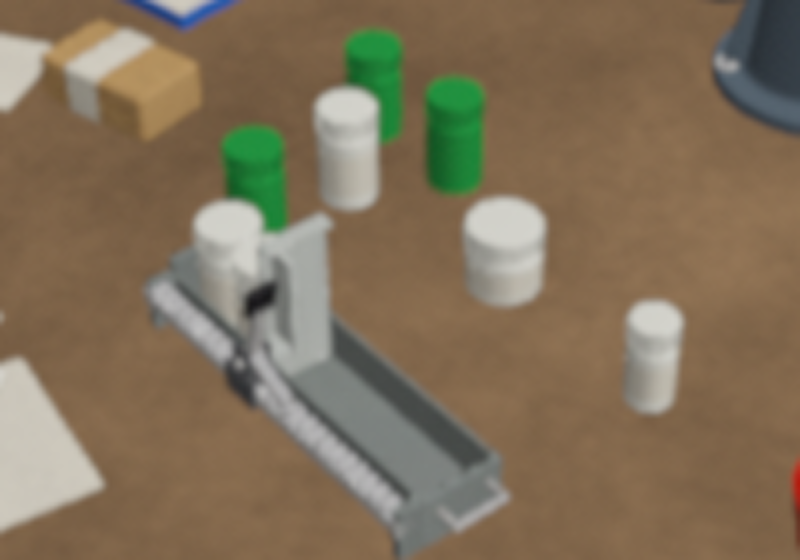

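The crop confirms it: the tall white jar at crop (633,418) has the same ribbed cap and straight side as the rack jars. The pad is at crop (355,43) and the plate top at (396,130). Next I'll measure positions.

```bash
cat > h.py <<'E'
import numpy as np,cv2
def ray(c,u,v):
    f=200/np.tan(np.radians(c["vertical_fov"]/2))
    d=c["T"][:3,:3]@np.array([(u-c["cx"])/f,-(v-c["cy"])/f,-1.]);return c["T"][:3,3],d
def plane(c,u,v,z):
    o,d=ray(c,u,v);return o+d*(z-o[2])/d[2]
def proj(c,p):
    f=200/np.tan(np.radians(c["vertical_fov"]/2))
    q=c["T"][:3,:3].T@(np.array(p)-c["T"][:3,3]);return np.array([c["cx"]+f*q[0]/-q[2],c["cy"]-f*q[1]/-q[2]])
def tri(c1,a,c2,b):
    o1,d1=ray(c1,*a);o2,d2=ray(c2,*b)
    s=np.linalg.lstsq(np.c_[d1,-d2],o2-o1,rcond=None)[0]
    p,q=o1+s[0]*d1,o2+s[1]*d2;return (p+q)/2,np.linalg.norm(p-q)
def whites(c,th=195):
    m=(c["pixels"].min(2)>th).astype(np.uint8)
    n,l,st,ce=cv2.connectedComponentsWithStats(m)
    return [(st[i],ce[i]) for i in range(1,n) if 40<st[i][4]<900]
def crop(u,v,x0,y0,k=4): return ((u+.5)/k-.5+x0,(v+.5)/k-.5+y0)
E
python3 - <<'E'
from h import *;import pickle
t=pickle.load(open("top0.pkl","rb"));s=pickle.load(open("scene0.pkl","rb"))
for st,ce in whites(t,200):
    if 150<ce[1]<260: print(st,ce,plane(t,*ce,.092),plane(t,*ce,.098))
C=lambda u,v:crop(u,v,220,130); S=lambda u,v:crop(u,v,220,150)
for n,uv,z in [("tall",(633,418),.092),("squat",(363,439),.062),("slim",(102,418),.078),("row2",(458,145),.098),("row1",(539,152),.098),("green",(650,281),.092),
 ("pad",(355,43),.13),("platetopnear",(396,172),.145),("platetopfar",(397,84),.145),
 ("cornNL",(112,186),.046),("cornFL",(124,88),.046),("cornNR",(574,216),.046),("barL",(124,50),.048),("barR",(582,85),.048)]:
    print(n,plane(t,*C(*uv),z).round(4))
print("tall scene",plane(s,*S(347,110),.092),"squat",plane(s,*S(505,221),.062),"slim",plane(s,*S(654,320),.078),"row1",plane(s,*S(229,222),.098))
print(tri(t,C(355,43),s,S(260,298)))
# tri of plate top near corner
E
```

```text
[327 158  16  16 201] [334.27860697 165.76119403] [ 0.62050728 -0.05863093  0.092     ] [ 0.61959343 -0.05829861  0.098     ]
[346 160  17  16 201] [353.74626866 167.6318408 ] [ 0.61546766 -0.10957876  0.092     ] [ 0.61458279 -0.10895342  0.098     ]
[ 30 222  30  30 383] [ 41.51174935 239.43342037] [0.43292676 0.68964845 0.092     ] [0.43309182 0.68567691 0.098     ]
[370 227  17  16 214] [378.07009346 234.48598131] [ 0.44072285 -0.1709929   0.092     ] [ 0.44084306 -0.17001432  0.098     ]
[240 229  11  12 107] [245.03738318 234.35514019] [0.44296701 0.17278582 0.092     ] [0.44307432 0.17178711 0.098     ]
[300 230  21  20 329] [310.30091185 239.33130699] [0.42922148 0.00474219 0.092     ] [0.42940784 0.00471    0.098     ]
tall [ 0.4417 -0.1705  0.092 ]
squat [0.4282 0.0047 0.062 ]
slim [0.4433 0.1749 0.078 ]
row2 [ 0.6193 -0.0579  0.098 ]
row1 [ 0.6146 -0.1106  0.098 ]
green [ 0.5306 -0.1828  0.092 ]
pad [0.6795 0.0085 0.13  ]
platetopnear [ 0.5954 -0.0168  0.145 ]
platetopfar [ 0.6504 -0.0176  0.145 ]
cornNL [0.5997 0.1744 0.046 ]
cornFL [0.6668 0.1667 0.046 ]
cornNR [ 0.5783 -0.1395  0.046 ]
barL [0.6925 0.1665 0.048 ]
barR [ 0.6681 -0.1458  0.048 ]
tall scene [ 0.44733151 -0.16552975  0.092     ] squat [0.42999021 0.00454183 0.062     ] slim [0.44802003 0.17620241 0.078     ] row1 [ 0.61747138 -0.10849684  0.098     ]
(array([0.67931324, 0.00845917, 0.13082065]), np.float64(8.496476153376046e-05))
```

```bash
cat >> h.py <<'E'
from scipy.spatial.transform import Rotation as Ro
YH=np.array([.075,.9972,0]);XH=np.array([.9972,-.075,0]);O=np.array([.6252,.0152,0])
def rk(x,y,z): return O+x*XH+y*YH+np.array([0,0,z])
def mv(o,p,yaw=-.075):
    R=Ro.from_quat(o["tool_rot"]).as_matrix(); ty=R[:,1]
    turn=-(yaw-np.arctan2(ty[1],ty[0])); turn=(turn+np.pi/2)%np.pi-np.pi/2
    print("shift",(R.T@(np.array(p)-o["position"])).round(4),"turn",round(turn,3),"rack",[round(float((o["position"]-O)@a),4) for a in (XH,YH)],"z",o["position"][2].round(4),"t",o["time"],"F",o["ft_force"].round(1),"w",round(o["grip_width"],4))
E
python3 - <<'E'
from h import *;from rig import get_obs
print("pad rack",(np.array([.6793,.0085,0])-O)@np.c_[XH,YH])
mv(get_obs(),rk(.056,.032,.36))
E
```

```text
pad rack [ 0.05445102 -0.00262374]
shift [ 0.6576 -0.434   0.0449] turn -1.151 rack [-0.3676, -0.6325] z 0.4039 t 0.1 F [-0.3  0.5 -0.3] w 0.087
```

Emit:
servo_tool(
  steps=[0, 0.658, -0.434, 0.04, -1.151, 0, 0.658, -0.434, 0.04, -1.151, 0, 0.658, -0.434, 0.04, -1.151, 0, 0.658, -0.434, 0.04, -1.151, 0, 0.658, -0.434, 0.04, -1.151, 0, 0.658, -0.434, 0.04, -1.151, 0, 0.658, -0.434, 0.04, -1.151, 0, 0.658, -0.434, 0.04, -1.151, 0, 0.658, -0.434, 0.04, -1.151, 0, 0.658, -0.434, 0.04, -1.151, 0, 0.658, -0.434, 0.04, -1.151, 0, 0.658, -0.434, 0.04, -1.151],
  force=20,
)

```text
time: 1.6
position: [0.6613, 0.0131, 0.3662]
tool_rot: [0.733, 0.68, -0.0, -0.0]
ft_force: [0.4, -0.4, -0.2]
grip_width: 0.0006
```

Run:
```python
from h import *;from rig import get_obs
mv(get_obs(),rk(.056,.032,.36))
```

```text
shift [0.0313 0.0199 0.0061] turn 0.0 rack [0.0361, 0.0007] z 0.3662 t 1.6 F [ 0.4 -0.4 -0.2] w 0.0006
```

Emit:
servo_tool(
  steps=[0, 0.031, 0.02, 0.006, 0, 0, 0.031, 0.02, 0.006, 0, 0, 0.031, 0.02, 0.04, 0, 0, 0.031, 0.02, 0.069, 0, 0, 0.031, 0.02, 0.069, 0, 0, 0.031, 0.02, 0.069, 0],
)

```text
time: 2.35
position: [0.6828, 0.0399, 0.2987]
tool_rot: [0.733, 0.68, 0.0, 0.001]
ft_force: [0.4, 0.2, 0.7]
grip_width: 0.0006
```

Run:
```python
from h import *;from rig import get_obs,camera
mv(get_obs(),rk(.056,.032,.297))
a=[camera(n)["pixels"] for n in("scene","top")]
cv2.imwrite("pics/p1.png",np.hstack([cv2.resize(a[0][130:290,210:370],None,fx=2.5,fy=2.5,interpolation=2),cv2.resize(a[1][100:260,230:390],None,fx=2.5,fy=2.5,interpolation=2)]))
```

```text
shift [0.003  0.0004 0.0017] turn -0.001 rack [0.0556, 0.029] z 0.2987 t 2.35 F [0.4 0.2 0.7] w 0.0006
```

View pics/p1.png

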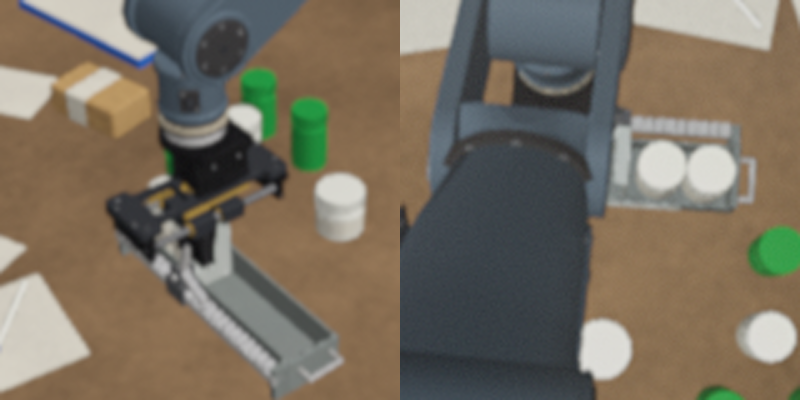

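The picture shows the closed fingers at crop (205,250), behind the pad. Pushing the lever toward the row slowly.

Emit:
servo_tool(
  steps=[0, -0.01, 0, 0, 0, 0, -0.015, 0, 0, 0, 0, -0.02, 0, 0, 0, 0, -0.026, 0, 0, 0, 0, -0.032, 0, 0, 0, 0, -0.038, 0, 0, 0, 0, -0.044, 0, 0, 0, 0, -0.049, 0, 0, 0, 0, -0.054, 0, 0, 0, 0, -0.057, 0, 0, 0, 0, -0.057, 0, 0, 0, 0, -0.057, 0, 0, 0],
)

```text
time: 3.95
position: [0.6783, -0.016, 0.2977]
tool_rot: [0.733, 0.68, 0.0, -0.0]
ft_force: [-0.2, -0.1, 0.2]
grip_width: 0.001
```

Run:
```python
from h import *;from rig import get_obs,camera
mv(get_obs(),rk(.056,.032,.297))
a=[camera(n)["pixels"] for n in("scene","top")]
cv2.imwrite("pics/p2.png",np.hstack([cv2.resize(a[0][130:290,210:370],None,fx=2.5,fy=2.5,interpolation=2),cv2.resize(a[1][100:260,230:390],None,fx=2.5,fy=2.5,interpolation=2)]))
```

```text
shift [0.0591 0.0007 0.0007] turn 0.0 rack [0.0553, -0.0271] z 0.2977 t 3.95 F [-0.2 -0.1  0.2] w 0.001
```

View pics/p2.png

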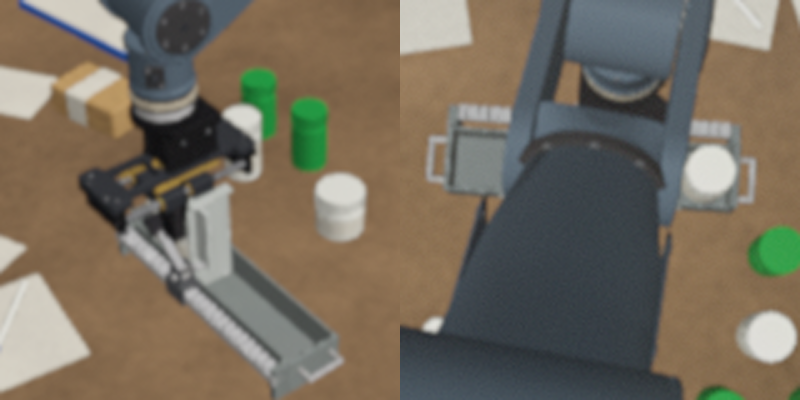

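The lever (crop 145,220) now leans toward the row. I'll back off, lift and go over to the plate's row side.

Emit:
servo_tool(
  steps=[0, 0.012, 0, 0, 0, 0, 0.012, 0, -0.05, 0, 0, 0.012, 0, -0.075, 0, 0, -0.035, -0.03, -0.075, 0, 0, -0.035, -0.05, -0.075, 0, 0, -0.035, -0.05, -0.075, 0, 0, -0.035, -0.05, -0.075, 0],
)

```text
time: 4.92
position: [0.6267, -0.0466, 0.373]
tool_rot: [0.733, 0.68, 0.001, 0.001]
ft_force: [0.1, 0.3, 0.4]
grip_width: 0.0005
```

Run:
```python
from h import *;from rig import get_obs,camera
mv(get_obs(),rk(.005,-.060,.3))
a=camera("scene");
cv2.imwrite("pics/p3.png",cv2.resize(a["pixels"][170:290,230:350],None,fx=5,fy=5,interpolation=2))
for y in(-.044,-.039):
  for x in(-.029,.029): print(proj(a,rk(x,y,.145)))
print("pad off",proj(a,rk(.052,-.075,.105)))
```

```text
shift [ 0.0016 -0.0013  0.073 ] turn 0.001 rack [0.0061, -0.0616] z 0.373 t 4.925 F [0.1 0.3 0.4] w 0.0005
[299.69233816 201.61699718]
[283.4242642  209.44555285]
[300.70176491 202.43167985]
[284.41673223 210.29557979]
pad off [271.81234209 217.97546738]
```

View pics/p3.png

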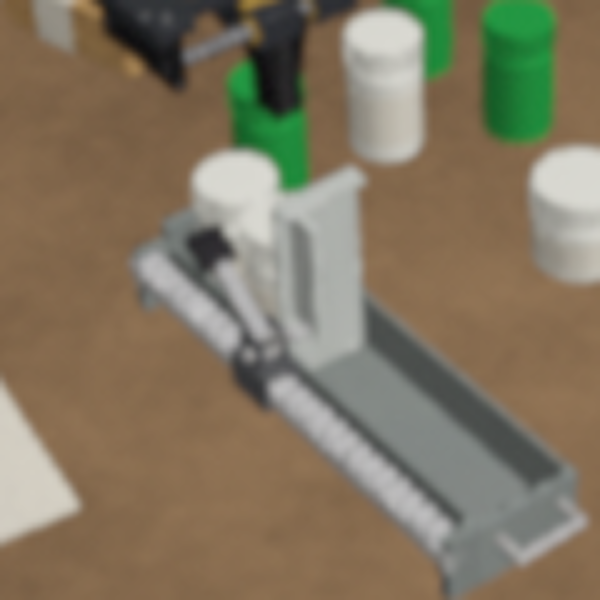

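The pawl is off: the pad at image (272,219) matches the predicted (272,218). I'll descend in front of the plate and push it back.

Emit:
servo_tool(
  steps=[0, 0, 0, 0.04, 0, 0, 0, 0, 0.071, 0, 0, 0, 0, 0.071, 0, 0, 0.01, 0, 0.071, 0, 0, 0.025, 0, 0.071, 0, 0, 0.04, 0, 0.071, 0, 0, 0.055, 0, 0.071, 0, 0, 0.07, 0, 0.071, 0, 0, 0.085, 0, 0.071, 0, 0, 0.1, 0, 0.071, 0, 0, 0.112, 0, 0.071, 0, 0, 0.122, 0, 0.071, 0],
)

```text
time: 6.48
position: [0.6348, 0.0753, 0.3016]
tool_rot: [0.733, 0.68, -0.0, -0.0]
ft_force: [-0.1, -1.2, 1.0]
grip_width: 0.0004
```

Emit:
servo_tool(
  steps=[0, 0.006, 0, 0, 0, 0, 0.011, 0, 0, 0, 0, 0.014, 0, 0, 0, 0, 0.017, 0, 0, 0, 0, 0.017, 0, 0, 0],
)

```text
time: 7.1
position: [0.636, 0.0902, 0.3016]
tool_rot: [0.733, 0.68, -0.002, 0.0]
ft_force: [-2.1, -5.4, 1.2]
grip_width: 0.0005
```

Run:
```python
from h import *;from rig import get_obs,camera
mv(get_obs(),rk(.005,.0765,.3))
a=camera("scene");
cv2.imwrite("pics/p4.png",cv2.resize(a["pixels"][170:290,230:350],None,fx=5,fy=5,interpolation=2))
```

```text
shift [ 0.0009 -0.0001  0.0016] turn 0.0 rack [0.0052, 0.0756] z 0.3016 t 7.1 F [-2.1 -5.4  1.2] w 0.0005
```

View pics/p4.png

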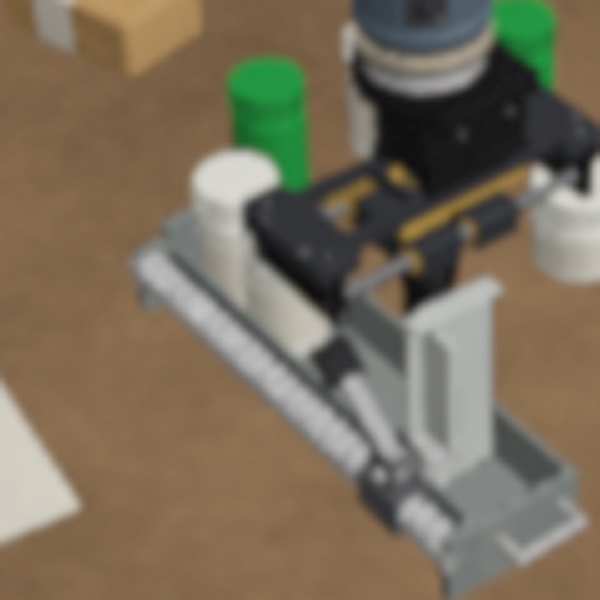

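Force has risen to about 5.4 N at the expected stop. I'll press a touch more to confirm it is really the stop.

Emit:
servo_tool(
  steps=[0, 0.003, 0, 0, 0, 0, 0.004, 0, 0, 0, 0, 0.004, 0, 0, 0],
)

```text
time: 7.52
position: [0.6363, 0.0914, 0.3016]
tool_rot: [0.733, 0.681, -0.004, 0.002]
ft_force: [-2.4, -14.9, 2.6]
grip_width: 0.0008
```

Run:
```python
from h import *;from rig import get_obs,camera
mv(get_obs(),rk(.005,.0765,.3))
```

```text
shift [-0.0003 -0.0003  0.0017] turn 0.001 rack [0.0053, 0.0768] z 0.3016 t 7.525 F [ -2.4 -14.9   2.6] w 0.0008
```

Emit:
servo_tool(
  steps=[0, -0.015, 0, 0, 0, 0, -0.02, 0, 0, 0, 0, -0.02, 0, -0.05, 0, 0.07, -0.02, 0, -0.08, 0, 0.07, -0.02, 0, -0.08, 0],
)

```text
time: 8.15
position: [0.6359, 0.0758, 0.3847]
tool_rot: [0.733, 0.68, 0.003, 0.002]
ft_force: [1.0, 0.5, -0.7]
grip_width: 0.0131
```

Run:
```python
from h import *;from rig import get_obs,camera
mv(get_obs(),[.4415,-.1705,.36])
a=camera("scene");
cv2.imwrite("pics/p5.png",cv2.resize(a["pixels"][170:290,230:350],None,fx=5,fy=5,interpolation=2))
print(proj(a,rk(.0,.086,.145)),proj(a,rk(.052,.055,.105)))
j=a["pixels"][160:205,285:325]
cv2.imwrite("pics/p5j.png",cv2.resize(j,None,fx=12,fy=12,interpolation=2))
for z in(.092,): print(proj(a,[.4415,-.1705,z]),proj(a,[.4415,-.1705,0]))
```

```text
shift [-0.2602 -0.1756  0.0232] turn 0.0 rack [0.0061, 0.0613] z 0.3847 t 8.15 F [ 1.   0.5 -0.7] w 0.0131
[319.27356905 228.45408309] [297.798801   241.39587276]
[306.70691798 175.82304004] [307.48952077 197.57087298]
```

View pics/p5.png

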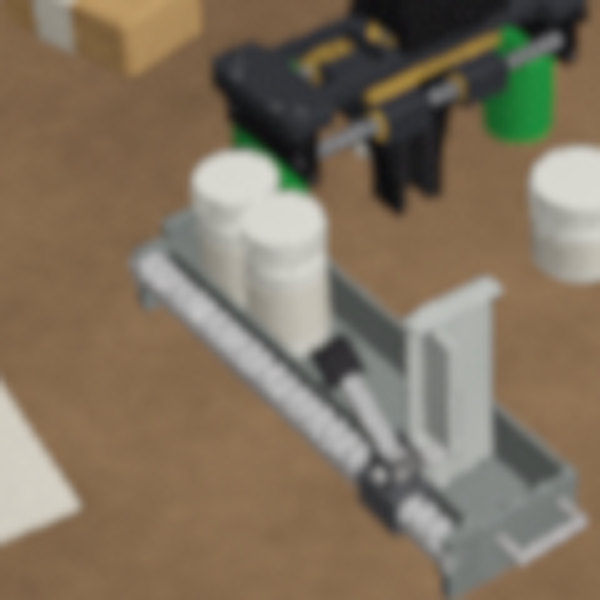

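View pics/p5j.png

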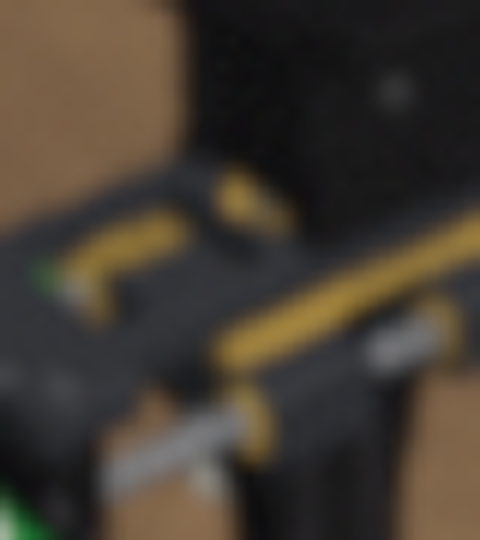

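The follower is at the back and the pawl lies off, with its pad at image (298,241) as predicted. The jar position agrees in both views to about 1 px. Moving above it.

Emit:
servo_tool(
  steps=[0.07, -0.26, -0.176, 0.023, 0, 0.07, -0.26, -0.176, 0.023, 0, 0.07, -0.26, -0.176, 0.023, 0, 0.07, -0.26, -0.176, 0.023, 0, 0.07, -0.26, -0.176, 0.023, 0, 0.07, -0.26, -0.176, 0.023, 0, 0.07, -0.26, -0.176, 0.023, 0, 0.07, -0.26, -0.176, 0.023, 0],
)

```text
time: 9.2
position: [0.4407, -0.1696, 0.3584]
tool_rot: [0.732, 0.681, 0.0, -0.0]
ft_force: [0.2, 0.0, 1.0]
grip_width: 0.07
```

Run:
```python
from h import *;from rig import get_obs,camera
mv(get_obs(),[.4415,-.1705,.243])
a=camera("scene")
cv2.imwrite("pics/p6.png",cv2.resize(a["pixels"][110:230,240:360],None,fx=5,fy=5,interpolation=2))
```

```text
shift [-0.0009  0.0009  0.1154] turn 0.002 rack [-0.1701, -0.1981] z 0.3584 t 9.2 F [0.2 0.  1. ] w 0.07
```

View pics/p6.png

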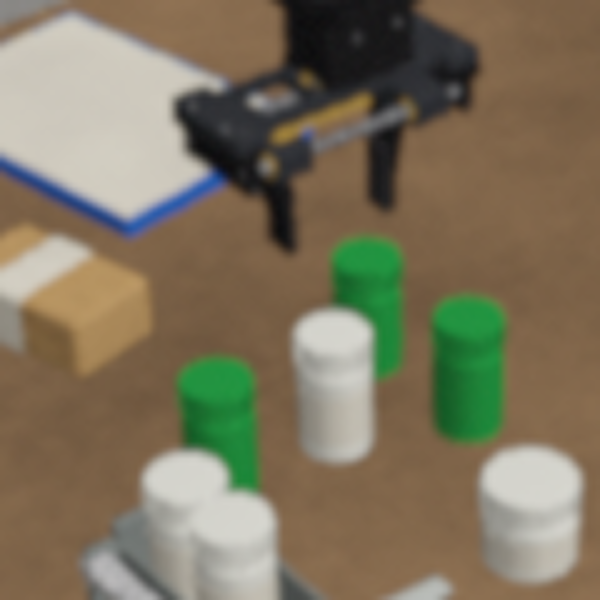

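The jar at crop (334,385) stands centred below the open fingers. Descending and gripping.

Emit:
servo_tool(
  steps=[0.07, -0.001, 0.001, 0.04, 0, 0.07, -0.001, 0.001, 0.075, 0, 0.07, -0.001, 0.001, 0.1, 0, 0.07, -0.001, 0.001, 0.115, 0, 0.07, -0.001, 0.001, 0.115, 0, 0.07, -0.001, 0.001, 0.115, 0, 0.045, -0.001, 0.001, 0.115, 0, 0.04, -0.001, 0.001, 0.115, 0, 0.04, -0.001, 0.001, 0.115, 0, 0.04, -0.001, 0.001, 0.115, 0, 0.04, -0.001, 0.001, 0.115, 0, 0.04, -0.001, 0.001, 0.115, 0],
  force=18,
)

```text
time: 10.75
position: [0.4412, -0.172, 0.2441]
tool_rot: [0.733, 0.68, 0.0, 0.001]
ft_force: [0.8, 0.4, 6.3]
grip_width: 0.0491
```

Run:
```python
from h import *;from rig import get_obs,camera
mv(get_obs(),[.4415,-.1705,.243])
a=camera("scene")
cv2.imwrite("pics/p7.png",cv2.resize(a["pixels"][110:230,240:360],None,fx=5,fy=5,interpolation=2))
```

```text
shift [0.0015 0.0002 0.0011] turn -0.0 rack [-0.1694, -0.2004] z 0.2441 t 10.75 F [0.8 0.4 6.3] w 0.0491
```

View pics/p7.png

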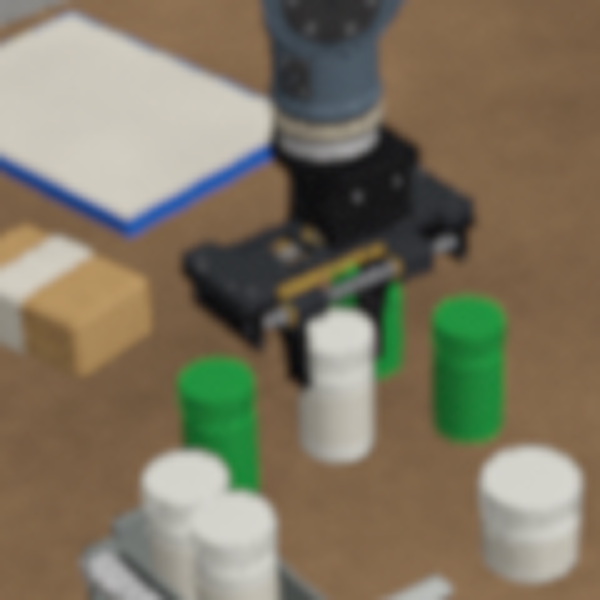

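Gripped at 49.1 mm opening, with the jar upright at crop (338,385). Lifting.

Emit:
servo_tool(
  steps=[0.04, 0, 0, -0.01, 0, 0.04, 0, 0, -0.03, 0, 0.04, 0, 0, -0.06, 0, 0.04, 0, 0, -0.09, 0, 0.04, 0, 0, -0.115, 0, 0.04, 0, 0, -0.125, 0, 0.04, 0, 0, -0.125, 0, 0.04, 0, 0, -0.125, 0],
)

```text
time: 11.8
position: [0.4406, -0.1715, 0.3678]
tool_rot: [0.733, 0.68, -0.0, -0.001]
ft_force: [-0.6, 0.5, -1.2]
grip_width: 0.0498
```

Run:
```python
from h import *;from rig import get_obs,camera
o=get_obs();mv(o,rk(0,.01,.37))
a=camera("scene");p=o["position"]
cv2.imwrite("pics/p8.png",cv2.resize(a["pixels"][80:200,240:360],None,fx=5,fy=5,interpolation=2))
for z in(-.2441,-.2441+.092): print(((proj(a,p+[0,0.0015,z])-[240,80])*5).round(1))
```

```text
shift [ 0.2101  0.17   -0.0023] turn -0.0 rack [-0.1701, -0.2] z 0.3678 t 11.8 F [-0.6  0.5 -1.2] w 0.0498
[333.6 439.6]
[329.3 319.9]
```

View pics/p8.png

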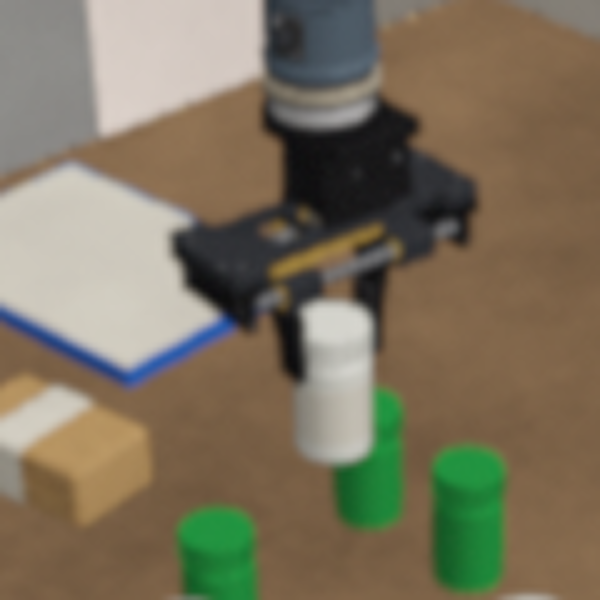

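The jar hangs upright in the grip (top at crop (335,326)) and is clear of the greens. Carrying it over the lane.

Emit:
servo_tool(
  steps=[0.04, 0.03, 0.024, -0.002, 0, 0.04, 0.065, 0.053, -0.002, 0, 0.04, 0.1, 0.081, -0.002, 0, 0.04, 0.135, 0.109, -0.002, 0, 0.04, 0.165, 0.134, -0.002, 0, 0.04, 0.19, 0.154, -0.002, 0, 0.04, 0.203, 0.164, -0.002, 0, 0.04, 0.208, 0.17, -0.002, 0, 0.04, 0.208, 0.17, -0.002, 0, 0.04, 0.208, 0.17, -0.002, 0],
)

```text
time: 13.1
position: [0.6256, 0.0221, 0.3706]
tool_rot: [0.733, 0.68, -0.0, -0.0]
ft_force: [0.2, -0.4, -1.0]
grip_width: 0.0495
```

Run:
```python
from h import *;from rig import get_obs,camera
o=get_obs();mv(o,rk(0,.01,.26))
a=camera("scene");p=o["position"]
cv2.imwrite("pics/p9.png",cv2.resize(a["pixels"][150:290,225:365],None,fx=4,fy=4,interpolation=2))
```

```text
shift [0.0032 0.0003 0.1106] turn -0.001 rack [-0.0001, 0.0069] z 0.3706 t 13.1 F [ 0.2 -0.4 -1. ] w 0.0495
```

View pics/p9.png

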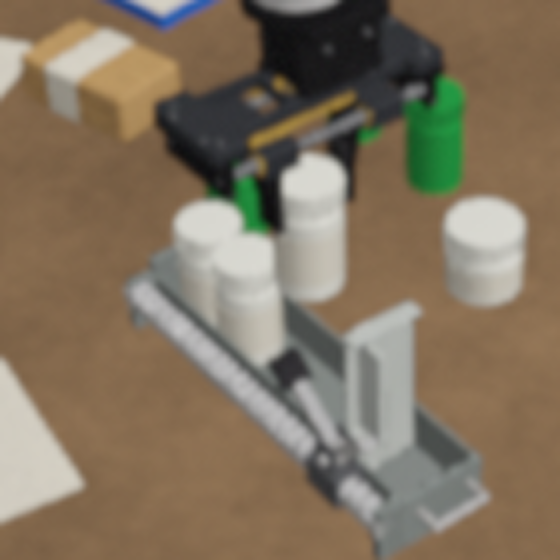

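The jar is held over the lane, clear of the row and the pad. Lowering to about 10 mm above the floor.

Emit:
servo_tool(
  steps=[0.04, 0.002, 0, 0.03, 0, 0.04, 0.003, 0, 0.06, 0, 0.04, 0.003, 0, 0.085, 0, 0.04, 0.003, 0, 0.102, 0, 0.04, 0.003, 0, 0.107, 0, 0.04, 0.003, 0, 0.107, 0, 0.04, 0.003, 0, 0.107, 0],
)

```text
time: 14.02
position: [0.6268, 0.0258, 0.2648]
tool_rot: [0.733, 0.68, 0.001, 0.001]
ft_force: [0.8, 0.2, -0.0]
grip_width: 0.0499
```

Run:
```python
from h import *;from rig import get_obs,camera
o=get_obs();mv(o,rk(0,.01,.25))
```

```text
shift [-0.0007 -0.0008  0.0148] turn 0.0 rack [0.0008, 0.0107] z 0.2648 t 14.025 F [ 0.8  0.2 -0. ] w 0.0499
```

Emit:
servo_tool(
  steps=[0.04, 0, -0.001, 0.004, 0, 0.04, 0, -0.001, 0.007, 0, 0.04, 0, -0.001, 0.01, 0, 0.04, 0, -0.001, 0.012, 0, 0.04, 0, -0.001, 0.012, 0],
)

```text
time: 14.65
position: [0.6253, 0.026, 0.2514]
tool_rot: [0.733, 0.68, -0.0, -0.0]
ft_force: [0.6, 0.0, -1.0]
grip_width: 0.0496
```

Run:
```python
from h import *;from rig import get_obs,camera
o=get_obs();mv(o,rk(0,.01,.25))
```

```text
shift [-0.0007  0.0007  0.0014] turn 0.0 rack [-0.0007, 0.0107] z 0.2514 t 14.65 F [ 0.6  0.  -1. ] w 0.0496
```

Emit:
servo_tool(
  steps=[0.04, 0, 0, 0.001, 0, 0.04, 0, 0, 0.002, 0, 0.04, 0, 0, 0.003, 0, 0.04, 0, 0, 0.003, 0],
)

```text
time: 15.15
position: [0.6255, 0.0259, 0.2501]
tool_rot: [0.733, 0.68, 0.0, 0.0]
ft_force: [-0.9, -0.3, 6.0]
grip_width: 0.0491
```

Run:
```python
from h import *;from rig import get_obs,camera
o=get_obs();mv(o,rk(0,.01,.25))
a=camera("scene")
cv2.imwrite("pics/p10.png",cv2.resize(a["pixels"][150:290,225:365],None,fx=4,fy=4,interpolation=2))
```

```text
shift [-0.0007  0.0005  0.0001] turn 0.0 rack [-0.0005, 0.0107] z 0.2501 t 15.15 F [-0.9 -0.3  6. ] w 0.0491
```

View pics/p10.png

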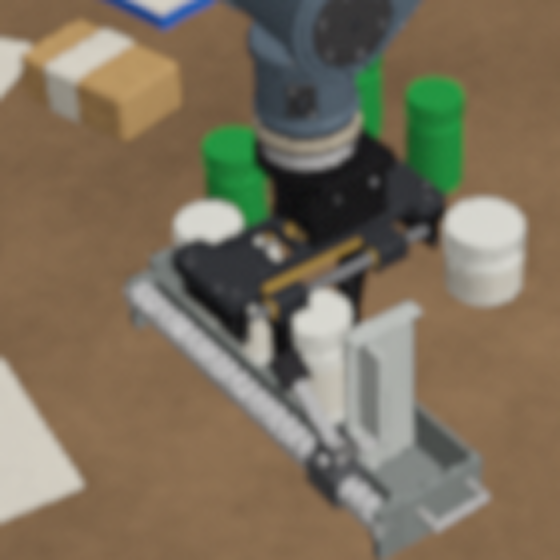

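The floor pushes back with 6 N at the expected height, so the jar is down. Releasing and lifting straight up.

Emit:
servo_tool(
  steps=[0.05, 0, 0, 0, 0, 0.06, 0, 0, 0, 0, 0.068, 0, 0, 0, 0, 0.068, 0, 0, 0, 0, 0.068, 0, 0, 0, 0, 0.068, 0, 0, -0.02, 0, 0.068, 0, 0, -0.06, 0, 0.068, 0, 0, -0.11, 0, 0.068, 0, 0, -0.14, 0, 0.068, 0, 0, -0.14, 0],
)

```text
time: 16.45
position: [0.626, 0.0259, 0.3917]
tool_rot: [0.733, 0.68, 0.002, 0.003]
ft_force: [-0.5, 0.4, 0.0]
grip_width: 0.0679
```

Emit:
servo_tool(
  steps=[0.068, -0.05, -0.05, 0, 0, 0.068, -0.1, -0.1, 0, 0, 0.068, -0.14, -0.14, 0, 0, 0.068, -0.18, -0.18, 0, 0, 0.068, -0.22, -0.21, 0, 0, 0.068, -0.26, -0.21, 0, 0, 0.068, -0.3, -0.21, 0, 0, 0.068, -0.32, -0.21, 0, 0, 0.068, -0.32, -0.21, 0, 0, 0.068, -0.32, -0.21, 0, 0],
)

```text
time: 17.7
position: [0.3918, -0.2759, 0.3881]
tool_rot: [0.733, 0.68, 0.0, -0.001]
ft_force: [-0.1, 0.6, 0.9]
grip_width: 0.0679
```

Run:
```python
from h import *;from rig import get_obs,camera
mv(get_obs(),rk(0,.01,.25))
a=camera("scene");t=camera("top")
cv2.imwrite("pics/p11.png",cv2.resize(a["pixels"][150:290,225:365],None,fx=4,fy=4,interpolation=2))
cv2.imwrite("pics/p11t.png",cv2.resize(t["pixels"][100:300,150:450],None,fx=2.6,fy=2.6,interpolation=2))
for st,ce in whites(t,200):
    if 150<ce[1]<200:
        p=plane(t,*ce,.098);print(ce,(p-O)@np.c_[XH,YH])
```

```text
shift [0.3173 0.2114 0.1385] turn 0.001 rack [-0.2109, -0.3078] z 0.3881 t 17.7 F [-0.1  0.6  0.9] w 0.0679
[301.66808511 164.02978723] [-0.00173549  0.01110802]
[334.33333333 165.83760684] [-0.00026776 -0.07386889]
[353.96153846 167.31623932] [-0.0004099 -0.1251081]
```

View pics/p11.png

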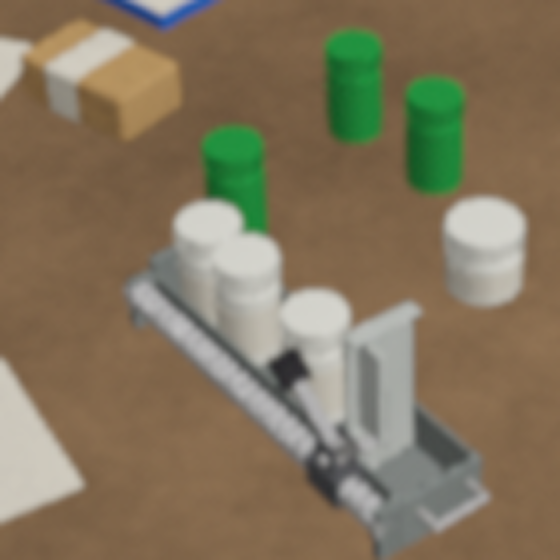

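View pics/p11t.png

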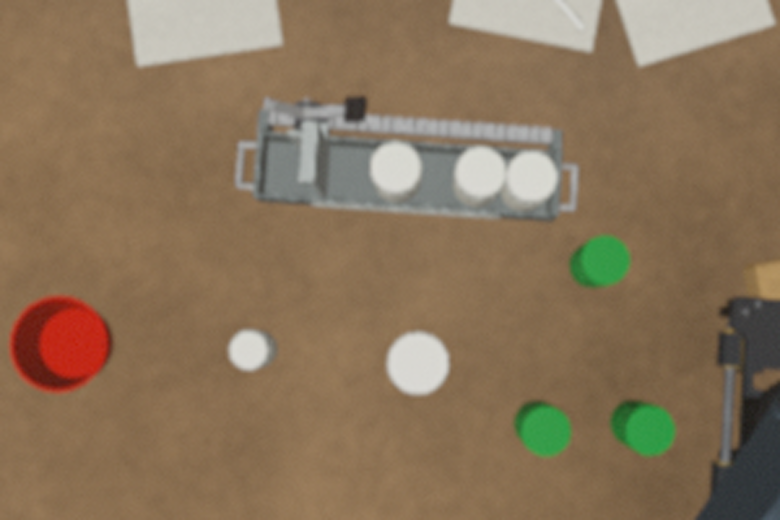

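The jar stands upright at rack x = -2 mm, y = +11 mm. The pawl is off, the follower is back and everything else is in place, so I'm handing in.

```bash
python3 -c "
from rig import hand_in;print(hand_in())"
```

```text
the job is handed in; nothing more can be done
None
```

The job is done and handed in at about 17.8 s of the 56 s; the hand-in gives no verdict.

**What I did:** I flipped the pawl off with closed fingers. I pushed the follower back until it stood firm at about 15 N, at the expected stop position. Then I gripped the tall white jar and set it on the lane floor, where contact came at the expected height, and released it only after that.

**Last checks:**
- **Jar:** in the top view it stands at rack x ≈ -2 mm, y ≈ +11 mm. It looks upright in the scene camera.
- **Row jars:** measured at y ≈ -74 and -125 mm, unmoved within about 1 mm.
- **Pawl and follower:** the pad lies over on the row side (off), and the plate is at the back.
- **Other things on the counter:** the squat jar, slim jar, cup and green jars look unmoved. The bundle was only partly visible in the last crops, and what shows looks in place. I checked these by eye and did not re-measure them.
- **Robot:** clear of everything.

No check failed. The only disagreement was that the jar sat about 2–3 mm off the predicted spot in the grip while it was being carried, well within tolerance.

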